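# Pack a spare battery for transport

## Robot

A 6-joint arm with a two-finger parallel gripper is mounted at the origin on the work surface. World frame = base frame: x ahead of the robot, y to its left, z up, the work surface at z = 0. Lengths are in mm, angles in rad, forces in N, time in s.
With the tool pointing down it reaches from about 350 to 925 mm from the base axis. Payload 6.4 kg.
Tool frame: the origin (TCP) lies midway between the tips of the shut fingers; the grasp point (between the pads) lies 19 mm behind it (manip.pinch_z is the distance from the TCP to the grasp point, in mm); x points along the fingers, y is the direction in which the jaws open and shut, and the axes are right-handed (so a half turn about x gives the same grasp; the last joint's range is limited). The gripper opens to 85 mm and grips with 20 to 120 N. Pads are 22 mm wide; open, the fingers measure 114 mm over their backs; the gripper's body (76 mm by 85 mm) begins 54 mm behind the grasp point. The pads swing forward as they close: fully open they stand 13 mm farther back than shut.
Start: joints at [0.98, 0.245, 1.558, -0, 1.339, -0.174], TCP at [263.142, 594.365, 231.29] pointing down, gripper open.
Joint ranges: [-3.13, 3.13], [-1.02, 2.26], [0.13, 2.54], [-0.95, 4.09], [0.21, 2.88], [-2.74, 2.74]. Speed limits (rad/s): [2.57, 2.57, 3.14, 3.14, 3.14, 3.14].

## Interface

Orientations are given as a unit quaternion [w, x, y, z].
In Python, from plant import manip gives the robot as it stands.
- The arm moves only by the tool play_rows, never from a script. Its argument "deltas" is a list of rows, each a list of 3 entries, a list of its own where there are three numbers: the shift along the tool's x, y, z in cm, then the turn, a rotation vector about the tool's x, y, z in degrees, then the gripper's target within -1 to 1 (fully open at 1, half-way at 0, shut at -1). In form: [[[tx, ty, tz], [wx, wy, wz], fingers], ...]. A call has 1 to 5 rows; each row is the pose to reach, as a shift and turn from the pose commanded when the call began, along the tool's axes at that moment; what a row does not reach only later rows make up. A row lasts 1/8 s, in which the tool goes at most 62.5 mm and 10.7 degrees, less where a joint would pass 70% of its speed; a pose out of reach is approached as far as the arm can. A call with a gripper value outside its range is refused whole. The fingers move at their own pace and stop on an object; "newtons" is the grip in N (left out, the last holds). Time passes only in rows, so rows that repeat a pose let the fingers close. It gives the time, the measured TCP pose, the force and the opening at its end, in the units of the state.
- manip.read_state(): the state, without advancing time (a new reading comes with each control period).
- manip.capture(name): name is "side" or "top"; returns (picture, depth): 420x560x3 uint8, blue, green, red; 420x560 float32, mm along the optical axis (not along the pixel's ray), 0 where there is no reading.
- manip.get_calibration(name): a dict with "mtx" (3x3 intrinsics, pixels), "extrinsics" (4x4, takes a point from world to camera coordinates). Camera axes: x right, y down, z forward; pixel columns grow to the right and rows downward; lengths in mm; the calibration is good to about 2 mm. A picture is of the moment at which its call begins. get_calibration takes no time and is no camera call.
- manip.close_job(): hands the job in, once; it reports no verdict.
The state is a dict: "time": time; "joints": joint angles; "joint_vel": joint speeds; "effort": joint torques, N m; "tcp_pos": TCP position; "eef_rot": TCP orientation; "wrist_force": force on the tool from outside, world axes, zero at the start; "torque": the same for the moment, N m; "gripper_width": finger opening in mm.
Only numpy, scipy, OpenCV 4.12 (cv2) and the standard library are available. Lean on these libraries where they do the work, as an engineer would, in place of code of your own. Each camera call takes 0.05 s, during which the arm holds its last target.

## Task

Pack the spare battery from the bench into the open transport box: lower it gently, terminals up and without dropping it, into the empty side beside the battery that is already there. Then push the moulded spacer, foot first, fully down between the two batteries so that they cannot shift, and finally close the lid completely. Leave the other things on the bench where they are.

Things in the scene. Friction and masses are not known exactly. Their poses are not given: they have to be found in the camera images.
- box: transport box, light-grey shell, fixed, 136 (its x) x 111 (y) mm, rim 80 mm above the bench, walls 3 mm, inside 130 x 105 and 74 deep. Origin: centre of its underside; z up. The lid is hinged along x on its -y wall. On its +y wall a folded handle and two latch bodies stand off up to 7 mm; they do not move and nothing is to be fastened.
- box_floor (a point): centre of the inner floor, 6 mm above the bench, axes as the box. Liner shoulders 26 mm wide and 18 mm high (5 mm chamfer on the inner top edge) run along y against both x walls, so the flat floor is 78 mm wide (x = -39 to +39) and 105 long. A battery stands on it lengthwise along y close against each shoulder, at x = +26 (already there, within 1 mm) and -26; the spacer goes at x = 0.
- empty_side (a point): point on the inner floor under the middle of the spare battery's place: box x = -26 mm, y = 0, 1 mm clear of the shoulder; axes as the box
- lid (a joint): lid angle in rad: 0 closed flat on the rim, 1.57 upright, larger leans back away from the box, at most 1.95. Starts open (1.62 to 1.85). A stiff hinge: it stays where it is left; 1 to 3 N at its free edge moves it. No catch: it must be pushed down to the rim.
- lid_hinge (a point): middle of the hinge line, at rim height (80 mm), box y = -55.5 mm. Its frame turns with the lid: x along the hinge, y along the lid to its free edge, z out of its outer face (up when closed). Panel 142 mm wide, 112 long from the hinge, 6 thick (outer face at z = +6); a thin skirt 8 mm deep on the inner side; a lip 50 mm wide at mid edge reaches to 122.5 mm from the hinge.
- lid_edge (a point): middle of the end of the lip on the lid's free edge, on the outer face, 122.5 mm from the hinge
- spare_battery_mid (a point): centre of the spare battery, half-way up its case: dark block 24 (x) x 97 (y) x 52 mm high, about 0.3 kg, standing upright on the bench; two metal terminal tabs stick up 6 mm more on top near its ends (y = +-41 mm). z up. Grasp it across its 24 mm.
- spare_battery: the same battery; origin at its underside centre
- packed_battery_mid (a point): centre of the identical battery that is already in the box, on its +x side; it stands loose on the floor
- packed_battery: the same battery; origin at its underside centre
- spacer_mid (a point): centre (34 mm up) of the spacer: mid-grey plastic moulding standing on the bench, 68 mm high, 0.07 kg. z up. Body 25 (x) x 80 (y) mm, 48 high, its lowest 8 mm tapering to a foot 17 wide; on top a grip fin 12 (x) x 44 (y), from 48 to 68 mm up. Foot on the box floor, length along box y, its fin stands 16 mm above the battery cases and 6 below the rim; its gap there is about 30 mm.
- spacer: the same spacer; origin at its underside centre
- solder_reel: solder reel: bare metal spool standing on its flange, 60 mm diameter, 44 high; origin at its underside centre. Not part of the job: leave it alone.
- transformer: small transformer: dark laminated iron block 36 x 42 mm, 34 high; origin at its underside centre. Not part of the job: leave it alone.
- multimeter: handheld multimeter lying on its back, 155 (its x) x 78 x 40 mm high; origin at its underside centre. Not part of the job: leave it alone.
- pliers: long-nose pliers lying flat, about 165 mm long along its x, 45 wide, 12 high; origin under the pivot on the bench. Not part of the job: leave it alone.
- screwdriver: screwdriver lying along its x, 190 mm long, under 35 high; origin on the bench under its middle. Not part of the job: leave it alone.
- desolder_pump: desoldering pump, a tube 19 mm in diameter and about 180 long lying along its x; origin on the bench under it. Not part of the job: leave it alone.
- tape_roll: roll of tape lying flat, 72 mm diameter, 18 high; origin at its underside centre. Not part of the job: leave it alone.
Not all that is in view belongs to the job. What is shaped like the spacer but green or turquoise is not meant.

How it is judged (in metres and radians):
On the way, in this order (a step that is already met when the one before it is completed fails the run):
1. the spare battery stands on the floor in the empty side of the box (x of spare_battery_mid in the frame of box between -0.03 and -0.014 m and y of spare_battery_mid in the frame of box between -0.008 and 0.008 m and z of spare_battery_mid in the frame of box between 0.027 and 0.0355 m and angle between spare_battery_mid's own z axis and vertical below 0.08 rad), for 0.2 s.
2. the spacer is fully down between the two batteries (x of spare_battery_mid in the frame of box between -0.03 and -0.021 m and y of spare_battery_mid in the frame of box between -0.008 and 0.008 m and z of spare_battery_mid in the frame of box between 0.027 and 0.0355 m and angle between each of spare_battery_mid, packed_battery_mid, spacer_mid's own z axis and vertical below 0.08 rad and x of packed_battery_mid in the frame of box between 0.021 and 0.03 m and y of packed_battery_mid in the frame of box between -0.008 and 0.008 m and z of packed_battery_mid in the frame of box between 0.027 and 0.0355 m and x of spacer_mid in the frame of box between -0.007 and 0.007 m and y of spacer_mid in the frame of box between -0.016 and 0.016 m and z of spacer_mid in the frame of box between 0.035 and 0.0435 m), for 0.2 s.
3. the lid is shut on the rim (value of joint lid below 0.03 rad), for 0.2 s.
At the end, for the whole second after the job is handed in: Lid below 0.03 rad; both batteries and the spacer upright within 0.08 rad, at most 3.5 mm off the floor, at rest; batteries 21-30 mm either side of the middle line (spare at -x), within 8 mm of mid-length; spacer within 7 mm of the middle line, 16 mm of mid-length (all of step 2 and value of joint lid below 0.03 rad and linear speed of each of spare_battery, packed_battery, spacer below 0.02 m/s); the robot touches nothing.
It fails at once if the spare battery is dropped into the box (it moves faster than 0.6 m/s inside or just above it) (x of spare_battery_mid in the frame of box between -0.065 and 0.065 m and y of spare_battery_mid in the frame of box between -0.054 and 0.054 m and z of spare_battery_mid in the frame of box below 0.105 m and linear speed of spare_battery above 0.6 m/s).
It fails at once if another thing on the bench is shifted by more than 40 mm (distance of any of solder_reel, transformer, multimeter, pliers, screwdriver, desolder_pump, tape_roll from where it was at the start of the episode above 0.04 m).
It also fails if it takes over 72 s, if anything falls off the work surface, if the arm or the gripper's body presses on something with over 40 N, if the wrist force passes 120 N, or if a joint passes its speed limit or range.

## Working session

There is one attempt and no reset: what is moved stays moved. The work goes in short steps, Python scripts to look and compute and a tool call to move; the robot and the scene stay as the last step left them, time stands still between calls to the robot, and variables do not carry over. Pictures are saved under pics/ and viewed, and the job is handed in when it is done.

Besides the shell and the picture viewer there is one more tool, called after ">>>" in YAML: its name, and indented under it one key for each argument. play_rows: Moves the arm, as the interface text tells. Its arguments: {"type":"object","properties":{"deltas":{"type":"array"},"newtons":{"type":"number"}},"required":["deltas"]}

```bash
ls; mkdir -p pics; python3 - <<'E'
from plant import manip
import cv2,numpy as np
for n in("side","top"):
    p,d=manip.capture(n); cv2.imwrite(f"pics/{n}0.png",p); np.save(f"pics/{n}0.npy",d)
    c=manip.get_calibration(n); print(n,c["mtx"],c["extrinsics"])
print(manip.read_state())
E
```

```text
pics
side [[491.00587976   0.         276.23214683]
 [  0.         491.00587976 209.32781644]
 [  0.           0.           1.        ]] [[ 9.76747863e-01 -2.14318296e-01 -5.59290628e-03 -5.23648107e+02]
 [-1.39034471e-01 -6.13355415e-01 -7.77473183e-01  1.96389173e+02]
 [ 1.63196289e-01  7.60172877e-01 -6.28891222e-01  1.05884761e+03]
 [ 0.00000000e+00  0.00000000e+00  0.00000000e+00  1.00000000e+00]]
top [[403.54084511   0.         281.63530258]
 [  0.         403.54084511 204.88261153]
 [  0.           0.           1.        ]] [[-3.12617889e-03 -9.99698358e-01  2.43602248e-02  7.91189571e+01]
 [-9.85220495e-01 -1.09295429e-03 -1.71287423e-01  5.67933384e+02]
 [ 1.71262380e-01 -2.45356679e-02 -9.84919894e-01  1.17091345e+03]
 [ 0.00000000e+00  0.00000000e+00  0.00000000e+00  1.00000000e+00]]
{'time': 0.1, 'joints': array([ 9.79905394e-01,  2.45759996e-01,  1.55890262e+00,  1.16720986e-05,
        1.33871096e+00, -1.74144792e-01]), 'joint_vel': array([-7.38728842e-04, -2.99409808e-03, -2.71044080e-03,  3.82975410e-05,
       -2.92454498e-04, -1.93568712e-04]), 'effort': array([ 8.44172409e-04, -4.30670750e+01, -3.27128720e+01, -5.50037294e-05,
        2.82120563e-03, -7.63649496e-06]), 'tcp_pos': array([262.84297707, 593.93066707, 230.27479237]), 'eef_rot': array([ 0.69157197,  0.14569631,  0.69204947, -0.14686159]), 'wrist_force': array([-0.22062552, -0.58321088, -0.89584459]), 'torque': array([ 0.00284551, -0.01915576, -0.00741044]), 'gripper_width': 85.54665116572382}
```

View pics/side0.png

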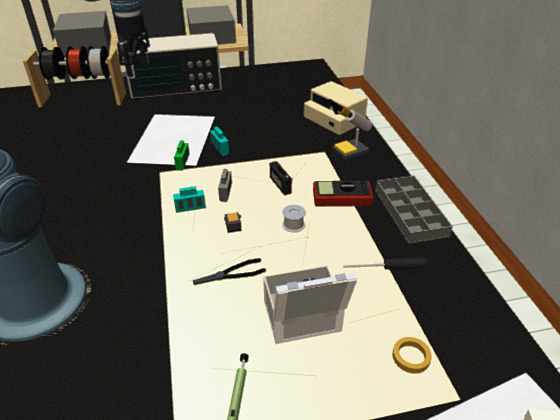

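View pics/top0.png

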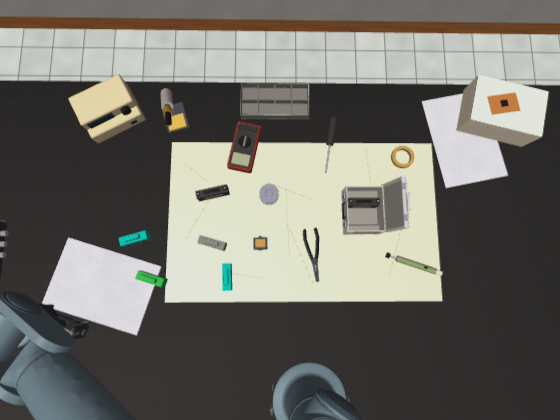

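The top view shows the battery as a dark block at (212,192) and the box at (375,210), with its lid open to the right. There are four spacer-shaped things: grey (212,242), turquoise (227,277), turquoise (133,238) and green (150,279). Only the grey one fits the description. I'll confirm it in a crop and measure.

```bash
cat > h.py <<'E'
import numpy as np,cv2
from plant import manip
def cloud(n,d):
    c=manip.get_calibration(n);K=c["mtx"];E=c["extrinsics"]
    v,u=np.mgrid[:d.shape[0],:d.shape[1]].astype(float)
    P=np.stack([(u-K[0,2])/K[0,0]*d,(v-K[1,2])/K[1,1]*d,d],-1)
    W=(P-E[:3,3])@E[:3,:3]
    W[d<=0]=np.nan
    return W
def proj(n,p):
    c=manip.get_calibration(n);q=np.asarray(p,float)@c["extrinsics"][:3,:3].T+c["extrinsics"][:3,3]
    q=q@c["mtx"].T;return q[...,:2]/q[...,2:]
def rect(W,lo,hi,roi,n=""):
    x0,y0,x1,y1=roi
    Q=W[y0:y1,x0:x1].reshape(-1,3);Q=Q[np.isfinite(Q[:,0])]
    Q=Q[(Q[:,2]>lo)&(Q[:,2]<hi)]
    r=cv2.minAreaRect(Q[:,:2].astype(np.float32))
    print(n,len(Q),"rect",np.round(r[0],1),np.round(r[1],1),round(r[2],2),"z",np.round(np.percentile(Q[:,2],[5,50,95]),1),"mean",np.round(Q.mean(0),1))
    return Q
E
python3 - <<'E'
from h import *
T=cloud("top",np.load("pics/top0.npy"));S=cloud("side",np.load("pics/side0.npy"))
for nm,W in(("top",T),("side",S)):
    r=dict(top=[(190,170,236,215),(192,225,234,260),(335,170,412,245)],side=[(262,155,298,200),(210,160,240,208),(255,255,365,350)])[nm]
    rect(W,40,70,r[0],nm+" bat>40"); rect(W,10,70,r[0],nm+" bat")
    rect(W,40,80,r[1],nm+" sp>40"); rect(W,53,80,r[1],nm+" fin");rect(W,10,80,r[1],nm+" sp")
    rect(W,74,84,r[2],nm+" rim"); rect(W,10,220,r[2],nm+" box");rect(W,90,220,r[2],nm+" lid")
    b=W[100:130,270:330] if nm=="top" else W[230:250,330:400]
p=cv2.imread("pics/top0.png")
cv2.imwrite("pics/crop_a.png",np.hstack([cv2.resize(p[165:295,185:250],None,fx=4.4,fy=4.4,interpolation=2),cv2.resize(p[165:250,330:415],None,fx=5.8,fy=6.73,interpolation=2)])[:572])
p=cv2.imread("pics/side0.png")
cv2.imwrite("pics/crop_b.png",np.hstack([cv2.resize(p[150:250,160:300],None,fx=3.5,fy=3.5,interpolation=2),cv2.resize(p[255:355,255:365],None,fx=2.8,fy=3.5,interpolation=2)]))
E
```

```text
top bat>40 277 rect [611.2 291.2] [25.4 96.5] 12.69 z [45.3 51.3 55.6] mean [610.3 291.2  51.1]
top bat 345 rect [601.7 289. ] [45.  96.6] 12.21 z [18.5 50.6 55.3] mean [608.5 290.1  46.1]
top sp>40 234 rect [456.9 288.3] [79.8 25. ] 74.36 z [44.4 48.8 69.9] mean [456.3 287.5  53.1]
top fin 66 rect [455.1 282. ] [57.1 12.1] 73.33 z [61.9 67.6 70.7] mean [456.6 287.5  66.9]
top sp 249 rect [456.8 288.2] [79.9 25. ] 73.98 z [35.8 48.6 69.7] mean [455.7 286.1  51.3]
top rim 242 rect [ 553.6 -167.9] [138.8 115.2] 0.79 z [75.  79.2 83. ] mean [ 551.2 -173.8   79.1]
top box 2783 rect [ 539.1 -182.1] [172.9 154. ] 0.17 z [ 20.7  77.8 190.1] mean [ 557.3 -199.8   90.8]
top lid 1178 rect [ 554.6 -238.7] [142.4  40.8] 0.88 z [ 95.9 150.  193.7] mean [ 554.2 -238.9  148.8]
side bat>40 251 rect [611.8 289.2] [ 27.4 100.5] 12.39 z [41.8 51.1 55. ] mean [610.3 284.4  50.3]
side bat 445 rect [612.  288.3] [ 27.5 102.3] 12.43 z [13.2 43.9 54.3] mean [609.3 279.1  39.4]
side sp>40 208 rect [457.2 287. ] [85.7 25.6] 74.31 z [41.7 49.1 69.3] mean [456.2 277.1  53.5]
side fin 75 rect [457.4 287.6] [50.6 13.1] 75.22 z [54.6 67.3 70.1] mean [456.5 281.4  64.9]
side sp 335 rect [457.  286.5] [87.1 25.8] 73.77 z [14.7 46.3 68.8] mean [455.5 271.4  42.8]
side rim 398 rect [ 552.2 -171. ] [139.2 121.1] 0.06 z [74.6 79.6 83.1] mean [ 544.5 -152.    79.2]
side box 5326 rect [ 567.8 -149.8] [257.4 249. ] 71.83 z [ 17.   83.2 190.8] mean [ 549.5 -211.3  100. ]
side lid 2550 rect [ 553.5 -245. ] [ 35.  143.6] 86.75 z [ 97.3 157.7 193.3] mean [ 551.  -246.2  153.4]
```

```bash
python3 -c "
import cv2
for n in 'ab': print(cv2.imread(f'pics/crop_{n}.png').shape)"
```

```text
(572, 779, 3)
(350, 798, 3)
```

View pics/crop_a.png

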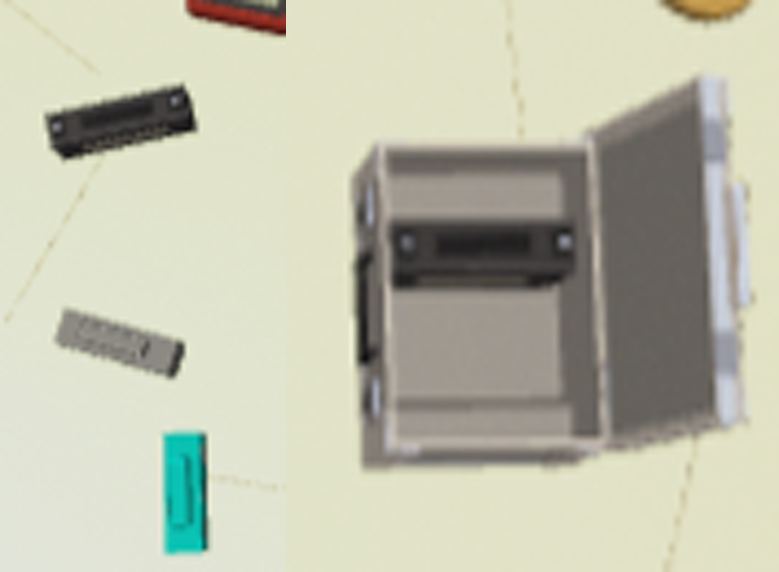

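View pics/crop_b.png

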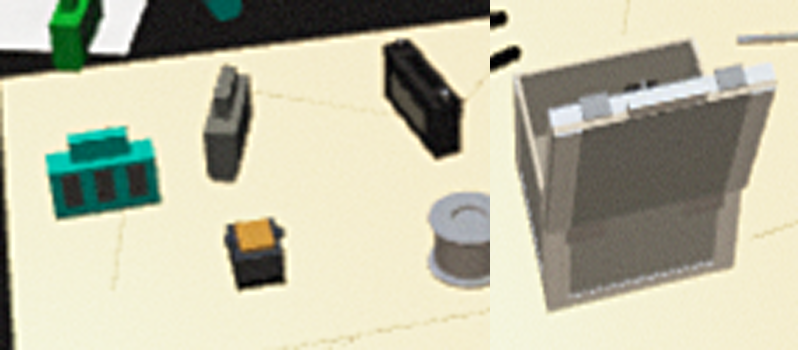

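Confirmed: the grey one (crop 120,342) is the spacer, since the others are turquoise or green. The box axes are roughly parallel to the world axes, and the packed battery is on the far (+x) side. Next I'll fit the box precisely.

```bash
cat >> h.py <<'E'
from scipy.optimize import least_squares
def fitrim(Q,x0):
    def f(p,full=False):
        c,s=np.cos(p[2]),np.sin(p[2]);d=Q[:,:2]-p[:2]
        x=d[:,0]*c+d[:,1]*s;y=-d[:,0]*s+d[:,1]*c
        # distance to ring centre line rect 66.5 x 54
        qx=np.abs(x)-66.5;qy=np.abs(y)-54
        o=np.hypot(np.maximum(qx,0),np.maximum(qy,0))+np.minimum(np.maximum(qx,qy),0)
        return o
    r=least_squares(f,x0,loss="soft_l1",f_scale=1.5)
    return r.x,np.median(np.abs(r.fun))
E
python3 - <<'E'
from h import *
T=cloud("top",np.load("pics/top0.npy"));S=cloud("side",np.load("pics/side0.npy"))
for n,W,(x0,y0,x1,y1) in(("top",T,(335,170,412,245)),("side",S,(255,255,365,350))):
    Q=W[y0:y1,x0:x1].reshape(-1,3);Q=Q[np.isfinite(Q[:,0])]
    R=Q[(Q[:,2]>76)&(Q[:,2]<83)]
    for i in range(3):
        b,e=fitrim(R,[553,-168-i*3,0.01*(i-1)]);print(n,"rim",np.round(b,3),e,len(R))
    # lid plane
    L=Q[(Q[:,2]>95)&(Q[:,2]<185)]
    m=L.mean(0);n_=np.linalg.svd(L-m,full_matrices=False)[2][2];print("lidnormal",n_, m, cv2.minAreaRect(L[:,:2].astype(np.float32)))
    P=Q[(Q[:,2]>50)&(Q[:,2]<70)&(Q[:,0]>550)&(Q[:,0]<605)&(Q[:,1]>-220)&(Q[:,1]<-120)]
    if len(P)>5: print("packed",cv2.minAreaRect(P[:,:2].astype(np.float32)),len(P))
from scipy.spatial.transform import Rotation as R
print(R.from_quat(manip.read_state()["eef_rot"],scalar_first=True).as_matrix(), manip.pinch_z)
E
```

```text
top rim [ 5.54016e+02 -1.67020e+02  9.00000e-03] 0.9106964035925387 204
top rim [ 5.54016e+02 -1.67020e+02  9.00000e-03] 0.9106963117242444 204
top rim [ 5.54016e+02 -1.67020e+02  9.00000e-03] 0.9106938703127625 204
lidnormal [ 0.011415   -0.96687663 -0.25498879] [ 554.48031925 -236.11638257  137.74675867] ((554.5968627929688, -238.9611053466797), (142.37808227539062, 37.543968200683594), 0.8679673671722412)
packed ((577.6902465820312, -170.67478942871094), (48.14386749267578, 98.63683319091797), 0.032378073781728745) 283
side rim [ 5.53159e+02 -1.69523e+02  9.00000e-03] 1.5064898406519518 309
side rim [ 5.53159e+02 -1.69523e+02  9.00000e-03] 1.5064612117928107 309
side rim [ 5.53159e+02 -1.69523e+02  9.00000e-03] 1.5065199138746692 309
lidnormal [-0.00246214 -0.96806862 -0.25067326] [ 550.56825691 -244.85437388  142.16780277] ((552.9688110351562, -244.33526611328125), (31.635276794433594, 142.22866821289062), 87.09225463867188)
packed ((569.42529296875, -168.01144409179688), (101.1958999633789, 23.499347686767578), 78.68782043457031) 23
[[-1.00158257e-03  4.04788824e-01  9.14409648e-01]
 [-1.47262270e-03  9.14408518e-01 -4.04789937e-01]
 [-9.99998414e-01 -1.75201095e-03 -3.19754421e-04]] 18.700000000000003
```

```bash
cat >> h.py <<'E'
def wire(im,n,c,yaw,boxes,f,off):
    cs,sn=np.cos(yaw),np.sin(yaw)
    for (x0,x1,y0,y1,z) in boxes:
        pts=np.array([[x0,y0],[x1,y0],[x1,y1],[x0,y1]],float)
        w=np.c_[c[0]+pts[:,0]*cs-pts[:,1]*sn,c[1]+pts[:,0]*sn+pts[:,1]*cs,np.full(4,z)]
        q=(proj(n,w)-off+0.5)*f
        cv2.polylines(im,[np.round(q).astype(int)],True,(0,0,255),1)
E
python3 - <<'E'
from h import *
B=[(-68,68,-55.5,55.5,80),(-65,65,-52.5,52.5,80),(-39,39,-52.5,52.5,6),(14,38,-48.5,48.5,58)]
out=[]
for n,o,s in(("top",(335,175),(80,72)),("side",(255,260),(110,90))):
    p=cv2.imread(f"pics/{n}0.png")[o[1]:o[1]+s[1],o[0]:o[0]+s[0]];f=400/s[0]
    im=cv2.resize(p,None,fx=f,fy=f,interpolation=cv2.INTER_CUBIC)
    wire(im,n,(554,-167.7),0.009,B,f,np.array(o)); out.append(cv2.copyMakeBorder(im,0,400-im.shape[0],0,0,0))
cv2.imwrite("pics/w1.png",np.hstack(out))
out=[]
for n,o in(("top",(185,170)),("side",(205,150))):
    s=(95,95);f=4.2
    p=cv2.imread(f"pics/{n}0.png")[o[1]:o[1]+s[1],o[0]:o[0]+s[0]]
    im=cv2.resize(p,None,fx=f,fy=f,interpolation=cv2.INTER_CUBIC)
    wire(im,n,(611.5,290.5),np.radians(12.5),[(-12,12,-48.5,48.5,52),(-12,12,-48.5,48.5,0)],f,np.array(o))
    wire(im,n,(457,288),np.radians(-15.8),[(-12.5,12.5,-40,40,48),(-6,6,-22,22,68)],f,np.array(o))
    out.append(im)
cv2.imwrite("pics/w2.png",np.hstack(out))
E
```

```text
(no output)
```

View pics/w1.png

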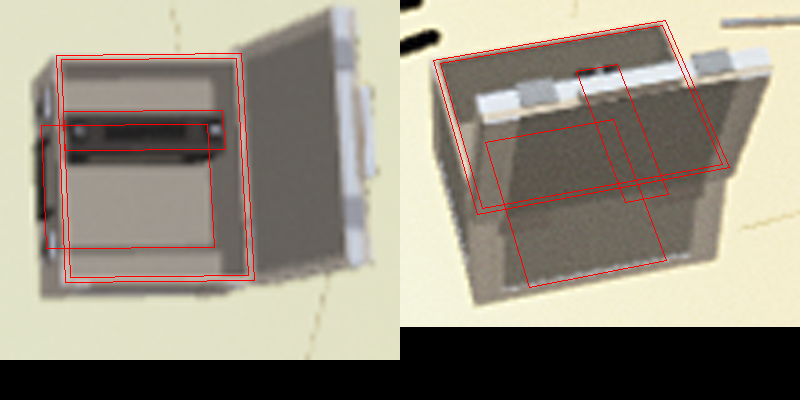

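View pics/w2.png

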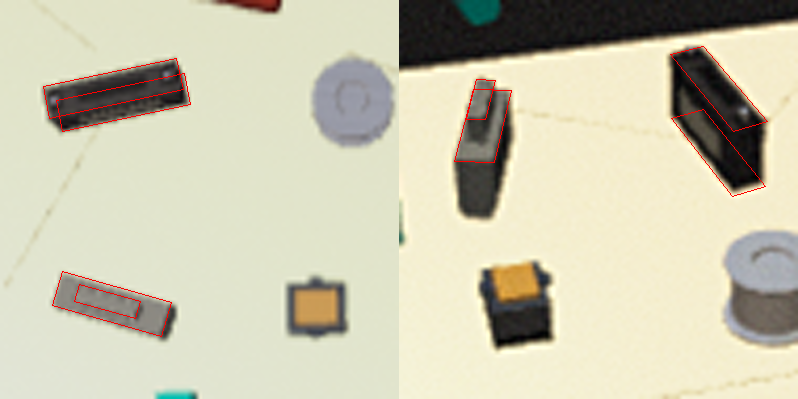

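```bash
cat > go.py <<'E'
import sys,numpy as np
from h import *
from scipy.spatial.transform import Rotation as R
# go.py x y z jawyaw_deg -> delta in tool frame (cm, deg)
x,y,z,a=map(float,sys.argv[1:5])
s=manip.read_state();M=R.from_quat(s["eef_rot"],scalar_first=True).as_matrix()
X=np.array([0,0,-1.]);Y=np.array([np.cos(np.radians(a)),np.sin(np.radians(a)),0]);G=np.stack([X,Y,np.cross(X,Y)],1)
print("t",round(s["time"],2),"tcp",np.round(s["tcp_pos"],1),"jaw",round(np.degrees(np.arctan2(M[1,1],M[0,1])),2),"w",round(s["gripper_width"],1),"F",np.round(s["wrist_force"],1),"v",np.abs(s["joint_vel"]).max().round(3))
print("shift cm",np.round(M.T@(np.array([x,y,z])-s["tcp_pos"])/10,2),"turn",np.round(np.degrees(R.from_matrix(M.T@G).as_rotvec()),2))
E
python3 go.py 611.5 290.5 130 12.5
```

```text
t 0.1 tcp [262.8 593.9 230.3] jaw 66.12 w 85.5 F [-0.2 -0.6 -0.9] v 0.003
shift cm [ 10.04 -13.62  44.17] turn [5.362e+01 3.000e-02 1.000e-01]
```

>>> play_rows:
  deltas:
    - [[2,-2,6],[10,0,0],1]
    - [[4,-4,12],[20,0,0],1]
    - [[6,-6,18],[30,0,0],1]
    - [[8,-8,24],[40,0,0],1]
    - [[9,-10,30],[50,0,0],1]
  newtons: 60

```text
time: 0.72
tcp_pos: [485.3, 390.7, 142.8]
eef_rot: [0.564, 0.426, 0.564, -0.427]
wrist_force: [0.1, 1.0, 1.0]
gripper_width: 85.0
```

```bash
python3 go.py 611.5 290.5 130 12.5
```

```text
t 0.72 tcp [485.3 390.7 142.8] jaw 15.8 w 85.0 F [0.1 1.  1. ] v 0.775
shift cm [ 1.27  9.42 13.08] turn [3.3  0.02 0.11]
```

>>> play_rows:
  deltas:
    - [[0.6,4,6],[3,0,0],1]
    - [[1,9,12],[3,0,0],1]
    - [[1,9,12.5],[3,0,0],1]
    - [[1,9,12.5],[3,0,0],1]

```text
time: 1.23
tcp_pos: [607.1, 295.6, 133.6]
eef_rot: [0.553, 0.44, 0.553, -0.441]
wrist_force: [-0.5, -0.2, -0.2]
gripper_width: 85.3
```

```bash
python3 go.py 611.5 290.5 20 12.5
```

```text
t 1.23 tcp [607.1 295.6 133.6] jaw 12.93 w 85.3 F [-0.5 -0.2 -0.2] v 0.05
shift cm [11.36  0.32  0.59] turn [0.43 0.01 0.05]
```

>>> play_rows:
  deltas:
    - [[3,0.3,0.6],[0.4,0,0],1]
    - [[7,0.3,0.6],[0.4,0,0],1]
    - [[11,0.3,0.6],[0.4,0,0],1]
    - [[11.3,0.3,0.6],[0.4,0,0],1]
    - [[11.3,0.3,0.6],[0.4,0,0],1]

```text
time: 1.85
tcp_pos: [610.4, 293.2, 22.5]
eef_rot: [0.553, 0.442, 0.552, -0.441]
wrist_force: [0.7, -0.1, 0.0]
gripper_width: 85.4
```

```bash
python3 go.py 611.5 290.5 20 12.5
```

```text
t 1.85 tcp [610.4 293.2  22.5] jaw 12.77 w 85.4 F [ 0.7 -0.1  0. ] v 0.025
shift cm [0.25 0.05 0.29] turn [ 0.27 -0.01 -0.07]
```

>>> play_rows:
  deltas:
    - [[0.2,0.05,0.3],[0.3,0,0],1]
    - [[0.2,0.05,0.3],[0.3,0,0],1]
    - [[0.2,0.05,0.3],[0.3,0,0],-1]
    - [[0.2,0.05,0.3],[0.3,0,0],-1]
    - [[0.2,0.05,0.3],[0.3,0,0],-1]
  newtons: 60

```text
time: 2.48
tcp_pos: [611.4, 289.5, 19.5]
eef_rot: [0.551, 0.443, 0.551, -0.443]
wrist_force: [-0.1, -0.0, 0.1]
gripper_width: 32.2
```

>>> play_rows:
  deltas:
    - [[0,0,0],[0,0,0],-1]
    - [[0,0,0],[0,0,0],-1]
    - [[0,0,0],[0,0,0],-1]

```text
time: 2.85
tcp_pos: [611.4, 289.5, 19.5]
eef_rot: [0.551, 0.443, 0.551, -0.443]
wrist_force: [-1.2, -1.0, 2.5]
gripper_width: 23.1
```

```bash
python3 go.py 611.5 290.5 140 12.5
```

```text
t 2.85 tcp [611.4 289.5  19.5] jaw 12.42 w 23.1 F [-1.2 -1.   2.5] v 0.001
shift cm [-12.05   0.03  -0.1 ] turn [-0.08 -0.    0.  ]
```

>>> play_rows:
  deltas:
    - [[-2,0,0],[0,0,0],-1]
    - [[-5,0,0],[0,0,0],-1]
    - [[-9,0,0],[0,0,0],-1]
    - [[-13,0,0],[0,0,0],-1]
    - [[-13,0,0],[0,0,0],-1]

```text
time: 3.48
tcp_pos: [614.1, 290.3, 154.8]
eef_rot: [0.553, 0.446, 0.549, -0.44]
wrist_force: [1.0, 0.3, -3.0]
gripper_width: 23.1
```

```bash
python3 go.py 529 -168 150 0.5; python3 - <<'E'
from h import *
for n,o in(("top",(160,140)),("side",(200,110))):
    p,d=manip.capture(n);np.save(f"pics/{n}1.npy",d)
    if n=="top": a=cv2.resize(p[130:250,160:290],(390,360),interpolation=2)
    else: b=cv2.resize(p[100:220,215:345],(390,360),interpolation=2)
cv2.imwrite("pics/g1.png",np.hstack([a,b]))
E
```

```text
t 3.48 tcp [614.1 290.3 154.8] jaw 12.43 w 23.1 F [ 1.   0.3 -3. ] v 0.065
shift cm [  0.29 -18.17  42.92] turn [11.93 -0.08 -0.53]
```

View pics/g1.png

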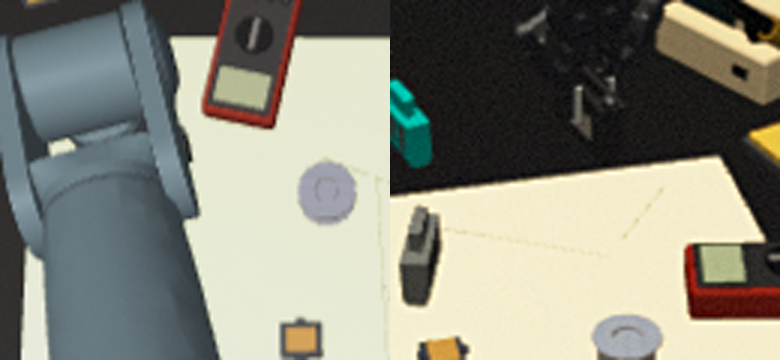

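>>> play_rows:
  deltas:
    - [[0,-1.5,4],[2,0,0],-1]
    - [[0,-4,10],[5,0,0],-1]
    - [[0,-6,15],[8,0,0],-1]
    - [[0,-9,21],[11,0,0],-1]
    - [[0,-11,27],[11.9,0,-0.5],-1]

```text
time: 4.2
tcp_pos: [559.9, 6.1, 146.6]
eef_rot: [0.499, 0.494, 0.506, -0.501]
wrist_force: [1.4, -0.1, -2.7]
gripper_width: 23.4
```

```bash
python3 go.py 529 -168 150 0.5
```

```text
t 4.2 tcp [559.9   6.1 146.6] jaw 0.51 w 23.4 F [ 1.4 -0.1 -2.7] v 0.895
shift cm [-0.3  -3.25 17.38] turn [ 0.01 -0.    0.79]
```

>>> play_rows:
  deltas:
    - [[-0.3,-1,5],[0,0,0.5],-1]
    - [[-0.3,-2,10],[0,0,0.5],-1]
    - [[-0.3,-2.7,14],[0,0,0.5],-1]
    - [[-0.3,-2.8,15.5],[0,0,0.5],-1]
    - [[-0.3,-2.8,15.5],[0,0,0.5],-1]

```text
time: 4.82
tcp_pos: [535.3, -147.7, 151.2]
eef_rot: [0.501, 0.498, 0.503, -0.498]
wrist_force: [-0.3, -0.1, -4.0]
gripper_width: 23.3
```

```bash
python3 go.py 529 -168 150 0.5
```

```text
t 4.83 tcp [ 535.3 -147.7  151.2] jaw 0.44 w 23.3 F [-0.3 -0.1 -4. ] v 0.034
shift cm [ 0.12 -0.64  2.02] turn [-0.06 -0.05  0.14]
```

>>> play_rows:
  deltas:
    - [[0.1,-0.4,1.2],[0,0,0.1],-1]
    - [[0.1,-0.65,2.05],[0,0,0.1],-1]
    - [[0.1,-0.65,2.05],[0,0,0.1],-1]
    - [[0.1,-0.65,2.05],[0,0,0.1],-1]

```text
time: 5.32
tcp_pos: [529.9, -168.1, 151.9]
eef_rot: [0.503, 0.498, 0.502, -0.497]
wrist_force: [0.5, 0.2, -2.7]
gripper_width: 23.3
```

```bash
python3 go.py 529 -168.5 100 0.5; python3 - <<'E'
from h import *
p,d=manip.capture("top");np.save("pics/top2.npy",d);a=cv2.resize(p[160:260,325:415],(396,440),interpolation=2)
p,d=manip.capture("side");np.save("pics/side2.npy",d);b=cv2.resize(p[245:355,250:350],(400,440),interpolation=2)
cv2.imwrite("pics/g2.png",np.hstack([a,b]))
E
```

```text
t 5.33 tcp [ 529.9 -168.1  151.9] jaw 0.53 w 23.3 F [ 0.5  0.2 -2.7] v 0.004
shift cm [ 5.19 -0.1   0.03] turn [ 0.03  0.04 -0.11]
```

View pics/g2.png

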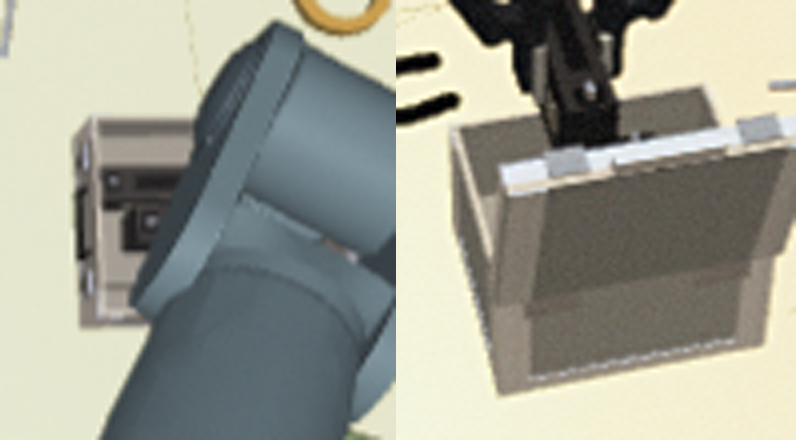

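```bash
python3 - <<'E'
from h import *
W=cloud("top",np.load("pics/top2.npy"))[160:260,325:415].reshape(-1,3)
W=W[np.isfinite(W[:,0])]
def q(m,n):
    P=W[m];print(n,len(P),np.round(np.percentile(P,[1,50,99],axis=0),1).tolist())
b=(W[:,2]>170)&(W[:,2]<195)&(abs(W[:,0]-529)<25)&(W[:,1]>-150)
q(b,"bat top")
q((W[:,2]>45)&(W[:,2]<68)&(W[:,0]>555)&(W[:,0]<605)&(W[:,1]<-110),"packed")
q((W[:,2]>76)&(W[:,2]<84)&(W[:,1]>-125),"+y rim")
q((W[:,2]>76)&(W[:,2]<84)&(W[:,0]>600),"+x rim")
W=cloud("side",np.load("pics/side2.npy"))[245:355,250:350].reshape(-1,3)
W=W[np.isfinite(W[:,0])]
for z in (140,150,160,170,180):
  q((W[:,2]>z-4)&(W[:,2]<z+4)&(abs(W[:,0]-529)<15)&(W[:,1]>-230)&(W[:,1]<-100),f"side bat {z}")
E
```

```text
bat top 57 [[519.5, -134.0, 172.9], [532.6, -122.2, 183.7], [542.4, -116.6, 189.1]]
packed 175 [[562.4, -175.0, 46.8], [578.7, -142.5, 57.3], [595.7, -110.8, 66.0]]
+y rim 63 [[485.3, -123.7, 76.5], [550.6, -112.8, 79.2], [620.1, -110.5, 83.7]]
+x rim 28 [[602.8, -175.3, 76.5], [619.7, -134.7, 78.8], [620.6, -110.4, 83.5]]
side bat 140 11 [[519.3, -196.1, 136.2], [519.7, -180.2, 140.1], [519.9, -164.8, 142.6]]
side bat 150 14 [[518.7, -203.3, 147.0], [519.5, -186.1, 151.2], [519.9, -175.6, 153.8]]
side bat 160 51 [[514.7, -215.7, 156.2], [522.5, -212.2, 160.9], [543.3, -176.5, 164.0]]
side bat 170 64 [[514.4, -215.2, 166.1], [524.3, -212.7, 170.2], [542.9, -176.8, 174.0]]
side bat 180 135 [[515.0, -214.9, 176.4], [531.0, -189.2, 183.0], [543.4, -144.9, 184.0]]
```

>>> play_rows:
  deltas:
    - [[0,-0.15,0.12],[0,0,-0.1],-1]
    - [[1.5,-0.15,0.12],[0,0,-0.1],-1]
    - [[3.5,-0.15,0.12],[0,0,-0.1],-1]
    - [[5,-0.15,0.12],[0,0,-0.1],-1]
    - [[5,-0.15,0.12],[0,0,-0.1],-1]

```text
time: 6.05
tcp_pos: [527.1, -169.0, 99.7]
eef_rot: [0.501, 0.497, 0.503, -0.498]
wrist_force: [0.0, -0.2, -3.2]
gripper_width: 23.1
```

```bash
python3 go.py 528.3 -169.3 50 0.5
```

```text
t 6.05 tcp [ 527.1 -169.    99.7] jaw 0.52 w 23.1 F [ 0.  -0.2 -3.2] v 0.03
shift cm [4.97 0.13 0.04] turn [ 0.02 -0.06  0.2 ]
```

>>> play_rows:
  deltas:
    - [[0.5,0.15,0.05],[0,0,0.2],-1]
    - [[2,0.15,0.05],[0,0,0.2],-1]
    - [[3.5,0.15,0.05],[0,0,0.2],-1]
    - [[4.5,0.15,0.05],[0,0,0.2],-1]
    - [[4.5,0.15,0.05],[0,0,0.2],-1]

```text
time: 6.68
tcp_pos: [529.0, -169.7, 55.4]
eef_rot: [0.502, 0.498, 0.502, -0.497]
wrist_force: [0.5, -0.2, -3.2]
gripper_width: 23.1
```

```bash
python3 go.py 528.3 -169.3 27 0.5;python3 - <<'E'
from h import *
p,d=manip.capture("top");a=cv2.resize(p[160:260,325:415],(396,440),interpolation=2)
p,d=manip.capture("side");b=cv2.resize(p[245:355,250:350],(400,440),interpolation=2)
cv2.imwrite("pics/g3.png",np.hstack([a,b]))
E
```

```text
t 6.67 tcp [ 529.  -169.7   55.4] jaw 0.52 w 23.1 F [ 0.5 -0.2 -3.2] v 0.02
shift cm [ 2.84 -0.08 -0.04] turn [ 0.02 -0.02 -0.07]
```

View pics/g3.png

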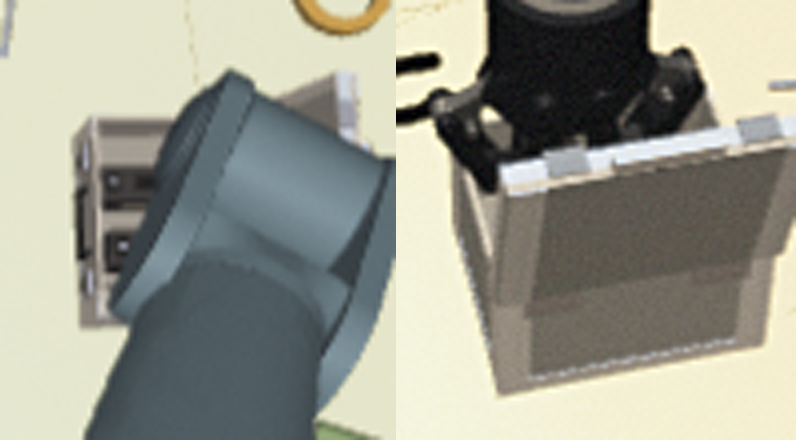

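```bash
python3 - <<'E'
from h import *
p,d=manip.capture("side")
W=cloud("side",d)[200:320,240:360].reshape(-1,3);W=W[np.isfinite(W[:,0])]
for z in range(85,200,10):
    P=W[(W[:,2]>z)&(W[:,2]<z+10)&(W[:,1]>-225)&(W[:,1]<-130)&(W[:,0]<640)]
    if len(P): print(z,len(P),np.round(P.min(0)),np.round(P.max(0)))
E
```

```text
85 16 [ 483. -225.   88.] [ 543. -142.   92.]
95 6 [ 490. -183.  101.] [ 546. -159.  105.]
105 97 [ 487. -184.  106.] [ 576. -156.  115.]
115 80 [ 481. -185.  115.] [ 583. -157.  125.]
125 154 [ 476. -188.  125.] [ 587. -157.  135.]
135 154 [ 470. -188.  135.] [ 594. -160.  145.]
145 266 [ 466. -190.  145.] [ 595. -156.  155.]
155 300 [ 468. -191.  155.] [ 595. -158.  165.]
165 97 [ 490. -190.  165.] [ 572. -163.  175.]
175 25 [ 493. -182.  175.] [ 568. -163.  185.]
185 122 [ 493. -209.  185.] [ 564. -170.  195.]
195 170 [ 493. -208.  195.] [ 564. -170.  205.]
```

The gripper's links flare out to x≈488 at the height that will come level with the -x rim (485 to 488), so lowering at the final x would be marginal. I'll set the battery down about 6 mm further in, regrip higher, and then slide it over.

>>> play_rows:
  deltas:
    - [[0,0.55,-0.04],[0,0,-0.05],-1]
    - [[0,0.55,-0.04],[0,0,-0.05],-1]
    - [[1,0.55,-0.04],[0,0,-0.05],-1]
    - [[2,0.55,-0.04],[0,0,-0.05],-1]
    - [[2.4,0.55,-0.04],[0,0,-0.05],-1]

```text
time: 7.45
tcp_pos: [534.6, -169.3, 31.3]
eef_rot: [0.502, 0.498, 0.502, -0.498]
wrist_force: [0.5, -0.6, -2.6]
gripper_width: 23.2
```

```bash
python3 go.py 534.8 -169.3 25.5 0.5
```

```text
t 7.45 tcp [ 534.6 -169.3   31.3] jaw 0.52 w 23.2 F [ 0.5 -0.6 -2.6] v 0.056
shift cm [ 0.58  0.02 -0.  ] turn [ 0.02 -0.02 -0.03]
```

>>> play_rows:
  deltas:
    - [[0.2,0,0],[0,0,0],-1]
    - [[0.4,0,0],[0,0,0],-1]
    - [[0.5,0,0],[0,0,0],-1]
    - [[0.5,0,0],[0,0,0],-1]

```text
time: 7.95
tcp_pos: [535.5, -169.8, 27.9]
eef_rot: [0.503, 0.498, 0.501, -0.497]
wrist_force: [-0.2, 1.1, -3.0]
gripper_width: 23.4
```

```bash
python3 go.py 534.8 -169.3 25.5 0.5
```

```text
t 7.95 tcp [ 535.5 -169.8   27.9] jaw 0.52 w 23.4 F [-0.2  1.1 -3. ] v 0.003
shift cm [ 0.24 -0.07 -0.05] turn [ 0.02  0.06 -0.16]
```

>>> play_rows:
  deltas:
    - [[0.1,-0.05,-0.05],[0,0,-0.1],-1]
    - [[0.2,-0.05,-0.05],[0,0,-0.1],-1]
    - [[0.2,-0.05,-0.05],[0,0,-0.1],-1]

```text
time: 8.32
tcp_pos: [534.9, -169.3, 25.7]
eef_rot: [0.503, 0.498, 0.502, -0.498]
wrist_force: [0.5, -0.1, -3.0]
gripper_width: 23.2
```

```bash
python3 go.py 534.8 -169.3 25.5 0.5
```

```text
t 8.32 tcp [ 534.9 -169.3   25.7] jaw 0.52 w 23.2 F [ 0.5 -0.1 -3. ] v 0.002
shift cm [ 0.02 -0.01  0.  ] turn [ 0.02  0.05 -0.04]
```

>>> play_rows:
  deltas:
    - [[0.1,0,0],[0,0,0],-1]
    - [[0.1,0,0],[0,0,0],-1]

```text
time: 8.57
tcp_pos: [535.1, -169.4, 25.5]
eef_rot: [0.503, 0.498, 0.502, -0.498]
wrist_force: [-3.2, 1.9, 3.9]
gripper_width: 23.3
```

>>> play_rows:
  deltas:
    - [[0,0,0],[0,0,0],-0.36]
    - [[0,0,0],[0,0,0],-0.3]
    - [[0,0,0],[0,0,0],-0.3]
    - [[0,0,0],[0,0,0],-0.3]

```text
time: 9.07
tcp_pos: [536.1, -169.8, 25.5]
eef_rot: [0.504, 0.498, 0.501, -0.497]
wrist_force: [4.8, -0.2, 2.3]
gripper_width: 30.0
```

```bash
python3 go.py 534.8 -169.3 36 0.5
```

```text
t 9.07 tcp [ 536.1 -169.8   25.5] jaw 0.52 w 30.0 F [ 4.8 -0.2  2.3] v 0.002
shift cm [-1.05 -0.12 -0.05] turn [ 0.02  0.12 -0.19]
```

>>> play_rows:
  deltas:
    - [[-0.3,-0.05,-0.05],[0,0,0],-0.3]
    - [[-0.7,-0.1,-0.05],[0,0,-0.1],-0.3]
    - [[-1.05,-0.1,-0.05],[0,0,-0.1],-0.3]
    - [[-1.05,-0.1,-0.05],[0,0,-0.1],-0.3]

```text
time: 9.57
tcp_pos: [533.4, -168.7, 35.2]
eef_rot: [0.502, 0.497, 0.503, -0.498]
wrist_force: [0.9, -0.2, 0.0]
gripper_width: 29.8
```

```bash
python3 go.py 534.8 -169.3 37 0.5
```

```text
t 9.57 tcp [ 533.4 -168.7   35.2] jaw 0.52 w 29.8 F [ 0.9 -0.2  0. ] v 0.006
shift cm [-0.18  0.13  0.06] turn [0.02 0.04 0.11]
```

>>> play_rows:
  deltas:
    - [[0.1,0.15,0.05],[0,0,0],-0.3]
    - [[0.1,0.15,0.05],[0,0,0],-1]
    - [[0.1,0.15,0.05],[0,0,0],-1]
    - [[0.1,0.15,0.05],[0,0,0],-1]
    - [[0.1,0.15,0.05],[0,0,0],-1]
  newtons: 40

```text
time: 10.2
tcp_pos: [535.3, -169.3, 34.1]
eef_rot: [0.502, 0.497, 0.502, -0.498]
wrist_force: [0.5, -1.1, -1.7]
gripper_width: 23.0
```

```bash
python3 go.py 528 -169 35 0.5
```

```text
t 10.2 tcp [ 535.3 -169.3   34.1] jaw 0.52 w 23.0 F [ 0.5 -1.1 -1.7] v 0.001
shift cm [-0.09 -0.73 -0.03] turn [0.02 0.05 0.07]
```

>>> play_rows:
  deltas:
    - [[-0.15,0,0],[0,0,0],-1]
    - [[-0.2,-0.35,0],[0,0,0],-1]
    - [[-0.2,-0.7,0],[0,0,0],-1]
    - [[-0.2,-0.7,0],[0,0,0],-1]
    - [[-0.2,-0.7,0],[0,0,0],-1]

```text
time: 10.82
tcp_pos: [528.5, -169.3, 36.3]
eef_rot: [0.502, 0.497, 0.502, -0.498]
wrist_force: [0.6, 0.0, -2.8]
gripper_width: 23.1
```

```bash
python3 go.py 528 -169 34 0.5
```

```text
t 10.82 tcp [ 528.5 -169.3   36.3] jaw 0.52 w 23.1 F [ 0.6  0.  -2.8] v 0.003
shift cm [ 0.23 -0.05 -0.03] turn [0.02 0.05 0.05]
```

>>> play_rows:
  deltas:
    - [[0.1,-0.03,0],[0,0,0],-1]
    - [[0.2,-0.03,0],[0,0,0],-1]
    - [[0.25,-0.03,0],[0,0,0],-1]
    - [[0.27,-0.03,0],[0,0,0],-1]

```text
time: 11.32
tcp_pos: [528.4, -169.5, 34.0]
eef_rot: [0.502, 0.497, 0.502, -0.498]
wrist_force: [-1.9, 0.5, 2.7]
gripper_width: 23.4
```

Contact with the floor (force up). Release gently and rise.

>>> play_rows:
  deltas:
    - [[0,0,0],[0,0,0],-0.36]
    - [[0,0,0],[0,0,0],-0.25]
    - [[0,0,0],[0,0,0],-0.25]
    - [[-0.5,0,0],[0,0,0],-0.25]
    - [[-1.5,0,0],[0,0,0],-0.25]

```text
time: 11.95
tcp_pos: [527.0, -168.8, 48.0]
eef_rot: [0.501, 0.497, 0.503, -0.499]
wrist_force: [-0.5, -0.0, 0.2]
gripper_width: 32.1
```

>>> play_rows:
  deltas:
    - [[-3,0,0],[0,0,0],-0.2]
    - [[-7,0,0],[0,0,0],0]
    - [[-12,0,0],[0,0,0],0.5]
    - [[-15,0,0],[0,0,0],0.8]
    - [[-15,0,-4],[0,0,0],0.8]

```text
time: 12.58
tcp_pos: [529.4, -131.1, 202.6]
eef_rot: [0.504, 0.499, 0.499, -0.498]
wrist_force: [0.4, 0.2, -0.6]
gripper_width: 76.9
```

```bash
python3 go.py 457 288 180 74.2
```

```text
t 12.57 tcp [ 529.4 -131.1  202.6] jaw 0.33 w 76.9 F [ 0.4  0.2 -0.6] v 0.564
shift cm [  2.05  -7.01 -41.96] turn [-73.87   0.39  -0.08]
```

>>> play_rows:
  deltas:
    - [[0,-1,-5],[-10,0,0],1]
    - [[0,-2,-11],[-20,0,0],1]
    - [[0,-3,-17],[-30,0,0],1]
    - [[0,-4,-23],[-40,0,0],1]
    - [[0,-5,-29],[-50,0,0],1]

```text
time: 13.2
tcp_pos: [474.2, 162.0, 198.7]
eef_rot: [0.666, 0.237, 0.666, -0.237]
wrist_force: [1.1, 1.0, 0.3]
gripper_width: 85.8
```

```bash
python3 go.py 457 288 140 74.2; python3 - <<'E'
from h import *
p,d=manip.capture("top");np.save("pics/top4.npy",d)
o=(335,175);s=(80,72);f=5
im=cv2.resize(p[o[1]:o[1]+s[1],o[0]:o[0]+s[0]],None,fx=f,fy=f,interpolation=cv2.INTER_CUBIC);raw=im.copy()
wire(im,"top",(553.5,-167.5),0.009,[(-68,68,-55.5,55.5,80),(14,38,-48.5,48.5,58),(-38,-14,-48.5,48.5,58)],f,np.array(o))
cv2.imwrite("pics/g4.png",np.hstack([raw,im]))
W=cloud("top",d)
for r in((555,600),(505,553)):
    Q=W[170:245,335:415].reshape(-1,3);Q=Q[np.isfinite(Q[:,0])];Q=Q[(Q[:,2]>53)&(Q[:,2]<70)&(Q[:,0]>r[0])&(Q[:,0]<r[1])&(Q[:,1]>-220)&(Q[:,1]<-116)]
    print(len(Q),cv2.minAreaRect(Q[:,:2].astype(np.float32)),np.percentile(Q,[2,50,98],axis=0).round(1).tolist())
E
```

```text
t 13.2 tcp [474.2 162.  198.7] jaw 50.83 w 85.8 F [1.1 1.  0.3] v 0.992
shift cm [ 5.86  8.69 -9.3 ] turn [-2.337e+01 -1.000e-02  8.000e-02]
267 ((584.1098022460938, -170.68060302734375), (99.1735610961914, 34.27876663208008), 88.0799331665039) [[568.9, -219.6, 54.0], [580.5, -171.5, 57.9], [591.4, -121.7, 65.1]]
269 ((527.9069213867188, -169.37249755859375), (101.19739532470703, 39.61605453491211), 89.96770477294922) [[517.9, -219.6, 53.5], [530.0, -168.5, 57.8], [542.3, -120.0, 65.1]]
```

View pics/g4.png

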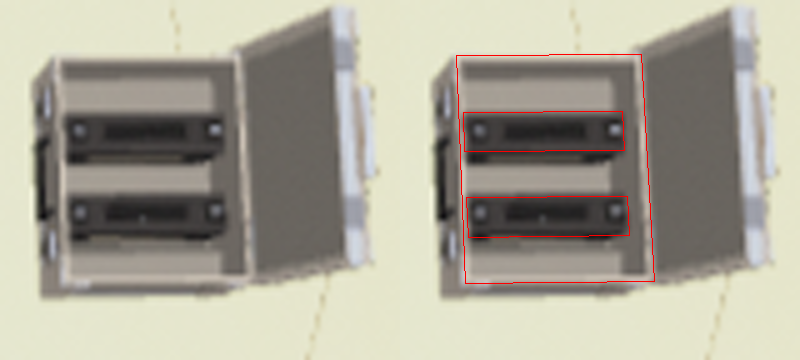

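>>> play_rows:
  deltas:
    - [[1,4,-4.5],[-10,0,0],1]
    - [[2,7,-7.2],[-20,0,0],1]
    - [[3,7,-7.3],[-22,0,0],1]
    - [[3,7,-7.3],[-22,0,0],1]

```text
time: 13.75
tcp_pos: [462.5, 260.1, 167.3]
eef_rot: [0.698, 0.107, 0.7, -0.109]
wrist_force: [-0.6, 0.1, 0.4]
gripper_width: 85.2
```

```bash
python3 go.py 457 288 80 74.2
```

```text
t 13.75 tcp [462.5 260.1 167.3] jaw 72.47 w 85.2 F [-0.6  0.1  0.4] v 0.022
shift cm [ 8.72  2.52 -1.34] turn [-1.73 -0.15  0.17]
```

>>> play_rows:
  deltas:
    - [[1,2.5,-1.3],[-1.7,0,0],1]
    - [[4,2.5,-1.3],[-1.7,0,0],1]
    - [[8,2.5,-1.3],[-1.7,0,0],1]
    - [[8.5,2.5,-1.3],[-1.7,0,0],1]
    - [[8.5,2.5,-1.3],[-1.7,0,0],1]

```text
time: 14.38
tcp_pos: [459.3, 287.9, 84.2]
eef_rot: [0.7, 0.097, 0.7, -0.098]
wrist_force: [-0.2, -0.7, -0.3]
gripper_width: 85.5
```

```bash
python3 go.py 457 288 48 74.2; python3 - <<'E'
from h import *
p,d=manip.capture("side");cv2.imwrite("pics/g5.png",cv2.resize(p[120:220,180:290],(660,600),interpolation=2))
E
```

```text
t 14.38 tcp [459.3 287.9  84.2] jaw 74.12 w 85.5 F [-0.2 -0.7 -0.3] v 0.023
shift cm [ 3.62 -0.05 -0.23] turn [-0.08  0.01  0.04]
```

View pics/g5.png

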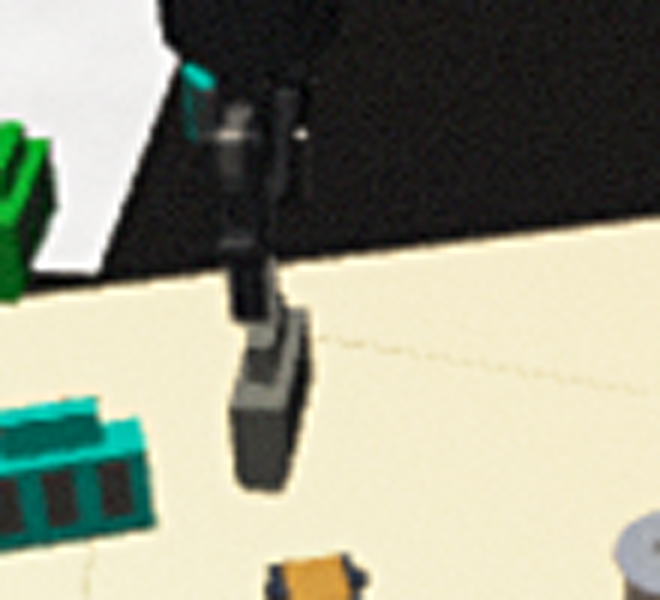

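Fingers straddle the grey spacer's fin (crop ~275,320). Lower and grip along its length.

>>> play_rows:
  deltas:
    - [[1,0,-0.25],[0,0,0],1]
    - [[2.5,0,-0.25],[0,0,0],1]
    - [[3.5,0,-0.25],[0,0,0],1]
    - [[3.5,0,-0.25],[0,0,0],1]

```text
time: 14.92
tcp_pos: [455.1, 288.7, 46.8]
eef_rot: [0.699, 0.096, 0.702, -0.098]
wrist_force: [-0.1, 0.0, 0.3]
gripper_width: 85.6
```

```bash
python3 go.py 457 288 48 74.2
```

```text
t 14.93 tcp [455.1 288.7  46.8] jaw 74.22 w 85.6 F [-0.1  0.   0.3] v 0.02
shift cm [-0.12 -0.02  0.21] turn [ 0.02 -0.16  0.16]
```

>>> play_rows:
  deltas:
    - [[-0.1,0,0.2],[0,-0.1,0.1],1]
    - [[-0.1,0,0.2],[0,-0.1,0.1],-1]
    - [[-0.1,0,0.2],[0,-0.1,0.1],-1]
    - [[-0.1,0,0.2],[0,-0.1,0.1],-1]
    - [[-0.1,0,0.2],[0,-0.1,0.1],-1]
  newtons: 50

```text
time: 15.55
tcp_pos: [458.6, 288.8, 49.9]
eef_rot: [0.701, 0.097, 0.699, -0.097]
wrist_force: [0.8, -0.0, 3.8]
gripper_width: 42.8
```

```bash
python3 go.py 457 288 48 74.2
```

```text
t 15.55 tcp [458.6 288.8  49.9] jaw 74.22 w 42.8 F [ 0.8 -0.   3.8] v 0.001
shift cm [ 0.19 -0.12 -0.13] turn [ 0.02  0.14 -0.08]
```

>>> play_rows:
  deltas:
    - [[-2,0,0],[0,0,0],-1]
    - [[-5,0,0],[0,0,0],-1]
    - [[-9,0,0],[0,0,0],-1]
    - [[-13,0,0],[0,0,0],-1]
    - [[-13,0,0],[0,0,0],-1]

```text
time: 16.18
tcp_pos: [459.8, 289.3, 182.8]
eef_rot: [0.703, 0.098, 0.698, -0.096]
wrist_force: [0.1, 0.4, -1.1]
gripper_width: 42.3
```

```bash
python3 go.py 554.8 -168 180 90.5; python3 - <<'E'
from h import *
p,d=manip.capture("side");cv2.imwrite("pics/g6.png",cv2.resize(p[80:200,170:300],(650,600),interpolation=2))
E
```

```text
t 16.18 tcp [459.8 289.3 182.8] jaw 74.23 w 42.3 F [ 0.1  0.4 -1.1] v 0.061
shift cm [  0.23 -41.42  21.58] turn [-16.27   0.43  -0.22]
```

View pics/g6.png

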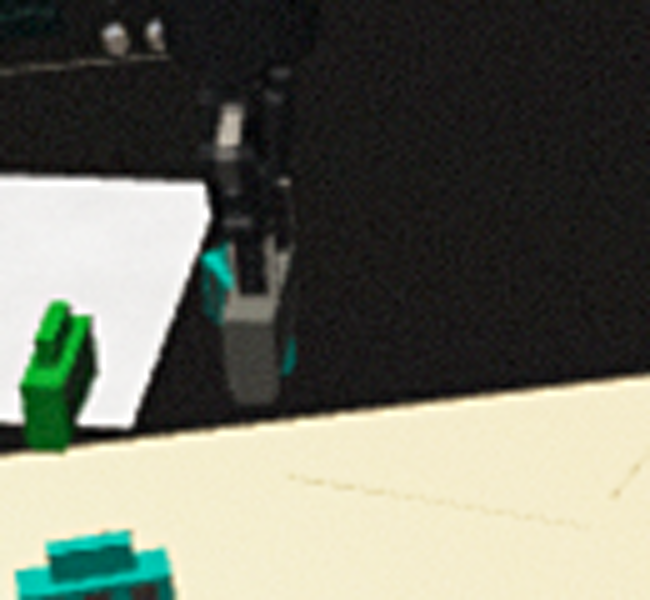

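>>> play_rows:
  deltas:
    - [[0,-4,2],[-3,0,0],-1]
    - [[0,-10,5],[-7,0,0],-1]
    - [[0,-15,8],[-11,0,0],-1]
    - [[0,-21,11],[-15,0,0],-1]
    - [[0,-26,14],[-16.3,0.4,-0.2],-1]

```text
time: 16.85
tcp_pos: [520.3, -0.7, 177.1]
eef_rot: [0.704, -0.004, 0.711, 0.003]
wrist_force: [1.4, 0.5, -0.9]
gripper_width: 42.8
```

```bash
python3 go.py 554.8 -164.5 180 90.5
```

```text
t 16.85 tcp [520.3  -0.7 177.1] jaw 90.57 w 42.8 F [ 1.4  0.5 -0.9] v 1.041
shift cm [ -0.31 -16.41   3.29] turn [ 0.07 -0.56  0.07]
```

>>> play_rows:
  deltas:
    - [[0,-5,1],[0,-0.4,0],-1]
    - [[0,-10,2],[0,-0.4,0],-1]
    - [[0,-13.5,2.6],[0,-0.4,0],-1]
    - [[0,-14.5,2.8],[0,-0.4,0],-1]
    - [[0,-14.5,2.8],[0,-0.4,0],-1]

```text
time: 17.48
tcp_pos: [550.2, -143.3, 177.8]
eef_rot: [0.707, -0.003, 0.708, 0.003]
wrist_force: [-0.6, 0.0, -0.3]
gripper_width: 42.7
```

```bash
python3 go.py 554.8 -164.5 150 90.5
```

```text
t 17.48 tcp [ 550.2 -143.3  177.8] jaw 90.49 w 42.7 F [-0.6  0.  -0.3] v 0.025
shift cm [ 2.79 -2.12  0.45] turn [-0.01 -0.09  0.03]
```

>>> play_rows:
  deltas:
    - [[1,-1.2,0.3],[0,0,0],-1]
    - [[2.7,-2.1,0.45],[0,0,0],-1]
    - [[2.7,-2.1,0.45],[0,0,0],-1]
    - [[2.7,-2.1,0.45],[0,0,0],-1]

```text
time: 17.98
tcp_pos: [555.6, -164.5, 152.1]
eef_rot: [0.707, -0.004, 0.707, 0.003]
wrist_force: [0.0, 0.0, -0.4]
gripper_width: 42.4
```

```bash
python3 go.py 554.8 -164.5 110 90.5; python3 - <<'E'
from h import *
p,d=manip.capture("side")
W=cloud("side",d)
cv2.imwrite("pics/g7.png",cv2.resize(p[225:345,245:375],(650,600),interpolation=2))
Q=W[200:345,245:375].reshape(-1,3);Q=Q[np.isfinite(Q[:,0])]
for z in (108,114,120,126,132,138,144,150):
    P=Q[(Q[:,2]>z-3)&(Q[:,2]<z+3)&(abs(Q[:,0]-554)<20)&(Q[:,1]>-215)&(Q[:,1]<-120)]
    if len(P): print(z,len(P),np.percentile(P[:,:2],[2,50,98],axis=0).round(1).tolist())
p,d=manip.capture("top");W=cloud("top",d)
Q=W[160:250,320:415].reshape(-1,3);Q=Q[np.isfinite(Q[:,0])]
for z in (106,118,130,142,148,154):
    P=Q[(Q[:,2]>z-6)&(Q[:,2]<z+6)&(abs(Q[:,0]-554)<20)&(Q[:,1]>-215)&(Q[:,1]<-115)]
    if len(P): print("top",z,len(P),np.percentile(P[:,:2],[2,50,98],axis=0).round(1).tolist())
E
```

```text
t 17.98 tcp [ 555.6 -164.5  152.1] jaw 90.53 w 42.4 F [ 0.   0.  -0.4] v 0.011
shift cm [ 4.21  0.01 -0.08] turn [0.03 0.02 0.1 ]
108 3 [[541.6, -156.6], [541.8, -147.1], [542.3, -133.9]]
114 13 [[540.9, -173.6], [541.4, -150.9], [541.9, -125.1]]
120 19 [[540.7, -178.2], [541.2, -150.1], [541.8, -124.8]]
126 20 [[540.9, -185.1], [541.4, -158.7], [541.9, -124.3]]
132 18 [[540.8, -188.5], [541.2, -152.7], [541.9, -124.8]]
138 23 [[540.9, -194.7], [541.2, -165.0], [541.8, -125.7]]
144 36 [[540.8, -203.3], [541.5, -168.3], [551.5, -123.9]]
150 197 [[541.3, -204.5], [546.6, -187.9], [565.3, -128.7]]
top 118 11 [[542.0, -126.5], [550.4, -124.2], [564.0, -124.0]]
top 130 7 [[545.9, -124.6], [554.2, -124.3], [561.6, -123.9]]
top 142 7 [[543.9, -126.0], [548.7, -124.7], [554.5, -124.1]]
top 148 7 [[546.1, -128.3], [550.0, -125.3], [553.4, -124.1]]
top 154 2 [[550.1, -128.6], [551.6, -126.9], [553.2, -125.3]]
```

View pics/g7.png

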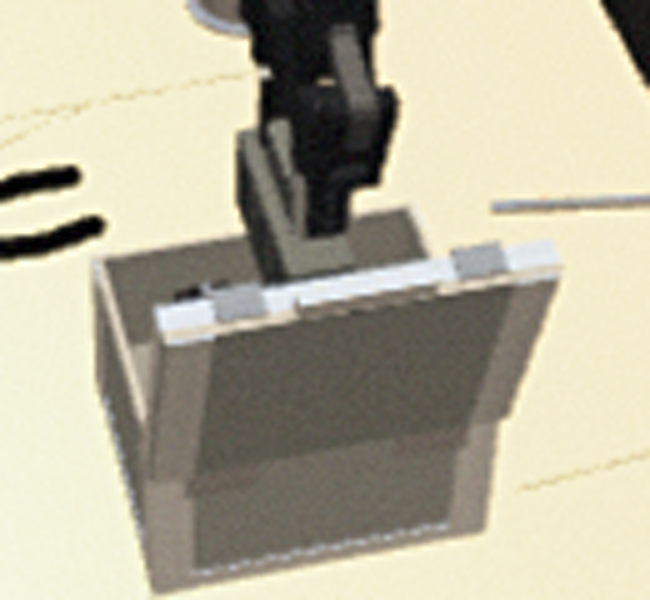

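>>> play_rows:
  deltas:
    - [[1,0,0.05],[0,0,0.05],-1]
    - [[2.5,0,0.05],[0,0,0.05],-1]
    - [[3.8,0,0.05],[0,0,0.05],-1]
    - [[3.8,0,0.05],[0,0,0.05],-1]

```text
time: 18.58
tcp_pos: [555.0, -164.3, 112.3]
eef_rot: [0.706, -0.003, 0.708, 0.003]
wrist_force: [-0.2, -0.5, -0.5]
gripper_width: 42.6
```

```bash
python3 go.py 556.3 -164.5 85 90.5; python3 - <<'E'
from h import *
a,d=manip.capture("side");np.save("pics/side8.npy",d)
b,d=manip.capture("top")
cv2.imwrite("pics/g8.png",np.hstack([cv2.resize(a[245:325,255:335],(400,400),interpolation=2),cv2.resize(b[170:250,330:410],(400,400),interpolation=2)]))
E
```

```text
t 18.57 tcp [ 555.  -164.3  112.3] jaw 90.52 w 42.6 F [-0.2 -0.5 -0.5] v 0.024
shift cm [ 2.73 -0.03  0.14] turn [ 0.02 -0.14 -0.03]
```

View pics/g8.png

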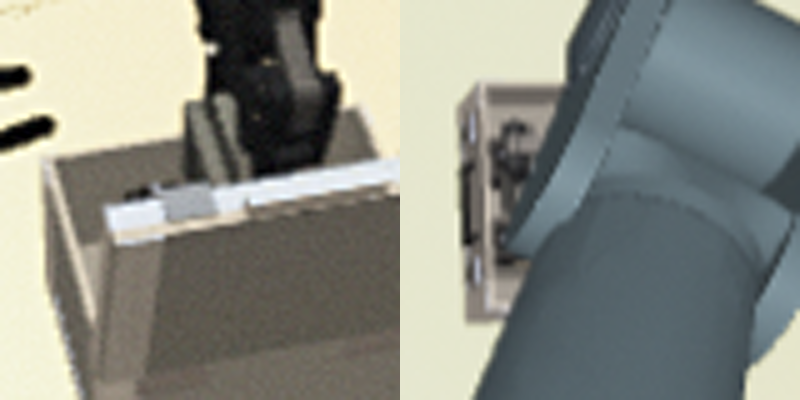

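>>> play_rows:
  deltas:
    - [[0.5,0,0.14],[0,-0.1,0],-1]
    - [[1.2,0,0.14],[0,-0.1,0],-1]
    - [[1.9,0,0.14],[0,-0.1,0],-1]
    - [[2.5,0,0.14],[0,-0.1,0],-1]
    - [[2.5,0,0.14],[0,-0.1,0],-1]

```text
time: 19.3
tcp_pos: [557.0, -164.6, 88.4]
eef_rot: [0.707, -0.003, 0.707, 0.003]
wrist_force: [-0.7, 0.7, -1.5]
gripper_width: 42.5
```

```bash
python3 go.py 556.3 -164.5 60 90.5
```

```text
t 19.3 tcp [ 557.  -164.6   88.4] jaw 90.52 w 42.5 F [-0.7  0.7 -1.5] v 0.009
shift cm [ 2.84  0.01 -0.07] turn [0.02 0.06 0.02]
```

Entered freely; continuing down to just above the floor.

>>> play_rows:
  deltas:
    - [[0.6,0,-0.05],[0,0,0],-1]
    - [[1.2,0,-0.05],[0,0,0],-1]
    - [[1.8,0,-0.05],[0,0,0],-1]
    - [[2.4,0,-0.05],[0,0,0],-1]
    - [[2.4,0,-0.05],[0,0,0],-1]

```text
time: 19.92
tcp_pos: [556.8, -164.7, 64.6]
eef_rot: [0.708, -0.003, 0.706, 0.003]
wrist_force: [-1.6, -0.5, -1.9]
gripper_width: 42.3
```

```bash
python3 go.py 556.0 -164.5 56 90.5
```

```text
t 19.93 tcp [ 556.8 -164.7   64.6] jaw 90.51 w 42.3 F [-1.6 -0.5 -1.9] v 0.012
shift cm [ 0.86  0.02 -0.08] turn [0.01 0.11 0.04]
```

>>> play_rows:
  deltas:
    - [[0.4,0,-0.05],[0,0.1,0],-1]
    - [[0.7,0,-0.05],[0,0.1,0],-1]
    - [[0.8,0,-0.05],[0,0.1,0],-1]
    - [[0.9,0,-0.05],[0,0.1,0],-1]

```text
time: 20.42
tcp_pos: [556.8, -165.0, 56.5]
eef_rot: [0.707, -0.004, 0.707, 0.003]
wrist_force: [-2.6, 0.2, 0.5]
gripper_width: 42.8
```

```bash
python3 go.py 556.0 -164.5 55.5 90.5
```

```text
t 20.43 tcp [ 556.8 -165.    56.5] jaw 90.52 w 42.8 F [-2.6  0.2  0.5] v 0.016
shift cm [ 0.1   0.05 -0.08] turn [0.02 0.06 0.08]
```

Push down a little until firm floor contact.

>>> play_rows:
  deltas:
    - [[0.1,0,0],[0,0,0],-1]
    - [[0.2,0,0],[0,0,0],-1]
    - [[0.3,0,0],[0,0,0],-1]

```text
time: 20.8
tcp_pos: [557.7, -165.1, 55.9]
eef_rot: [0.708, -0.004, 0.706, 0.003]
wrist_force: [-6.5, 3.2, 18.3]
gripper_width: 42.6
```

```bash
python3 go.py 556.0 -164.5 55.5 90.5
```

```text
t 20.8 tcp [ 557.7 -165.1   55.9] jaw 90.52 w 42.6 F [-6.5  3.2 18.3] v 0.004
shift cm [ 0.04  0.06 -0.17] turn [0.02 0.1  0.07]
```

>>> play_rows:
  deltas:
    - [[-0.2,0,-0.08],[0,0,0],-1]
    - [[-0.2,0,-0.08],[0,0,0],0.2]
    - [[-0.2,0,-0.08],[0,0,0],0.2]
    - [[-0.2,0,-0.08],[0,0,0],0.2]
    - [[-0.8,0,-0.08],[0,0,0],0.2]

```text
time: 21.42
tcp_pos: [555.5, -164.7, 61.0]
eef_rot: [0.707, -0.003, 0.707, 0.003]
wrist_force: [-0.5, -0.0, 0.2]
gripper_width: 51.1
```

>>> play_rows:
  deltas:
    - [[-2,0,0],[0,0,0],0.2]
    - [[-5,0,0],[0,0,0],0.2]
    - [[-10,0,0],[0,0,0],0.2]
    - [[-15,0,0],[0,0,0],-1]
    - [[-20,0,0],[0,0,0],-1]

```text
time: 22.05
tcp_pos: [555.7, -164.7, 265.0]
eef_rot: [0.708, -0.004, 0.706, 0.002]
wrist_force: [0.5, -0.5, -0.7]
gripper_width: 15.6
```

```bash
python3 go.py 460 -100 260 90.5
```

```text
t 22.05 tcp [ 555.7 -164.7  265. ] jaw 90.52 w 15.6 F [ 0.5 -0.5 -0.7] v 0.726
shift cm [ 0.45  6.55 -9.51] turn [0.02 0.17 0.14]
```

>>> play_rows:
  deltas:
    - [[0,5,-1],[0,0,0],-1]
    - [[0,10,-2],[0,0,0],-1]
    - [[0,16,-3],[0,0,0],-1]
    - [[0,18,-3],[0,0,0],-1]

```text
time: 22.55
tcp_pos: [523.4, 17.7, 263.0]
eef_rot: [0.708, -0.005, 0.706, 0.004]
wrist_force: [-0.2, -0.6, 0.6]
gripper_width: -0.2
```

```bash
python3 go.py 554 -320 260 90.5; python3 - <<'E'
from h import *
p,d=manip.capture("top");np.save("pics/top9.npy",d)
o=(335,175);s=(80,72);f=5
im=cv2.resize(p[o[1]:o[1]+s[1],o[0]:o[0]+s[0]],None,fx=f,fy=f,interpolation=cv2.INTER_CUBIC);raw=im.copy()
wire(im,"top",(554,-167.5),0.009,[(-68,68,-55.5,55.5,80),(14,38,-48.5,48.5,58),(-38,-14,-48.5,48.5,58),(-6,6,-19,25,74)],f,np.array(o))
cv2.imwrite("pics/g9.png",np.hstack([raw,im]))
W=cloud("top",d)[170:245,335:415].reshape(-1,3);W=W[np.isfinite(W[:,0])]
P=W[(W[:,1]>-200)&(W[:,1]<-130)&(abs(W[:,0]-554)<12)];print(np.percentile(P[:,2],[5,20,50,80,90,95,98]).round(1))
F=P[P[:,2]>68];print("fin",cv2.minAreaRect(F[:,:2].astype(np.float32)),np.median(F,0).round(1))
for r in((563,600),(505,545)):
    Q=W[(W[:,2]>55)&(W[:,2]<67)&(W[:,0]>r[0])&(W[:,0]<r[1])&(W[:,1]>-216)&(W[:,1]<-120)];print(len(Q),np.percentile(Q,[3,50,97],axis=0).round(1).tolist())
E
```

```text
t 22.55 tcp [523.4  17.7 263. ] jaw 90.69 w -0.2 F [-0.2 -0.6  0.6] v 0.288
shift cm [  0.36 -33.8    2.65] turn [0.19 0.19 0.08]
[50.1 52.9 56.6 72.9 74.6 75.9 77.3]
fin ((555.1777954101562, -164.3113555908203), (11.841792106628418, 44.09608840942383), 0.4216868579387665) [ 555.  -163.4   72.9]
184 [[566.5, -213.7, 55.3], [578.6, -176.5, 58.1], [591.0, -139.6, 61.8]]
201 [[520.4, -211.0, 55.2], [530.0, -171.0, 58.2], [542.0, -128.6, 63.3]]
```

View pics/g9.png

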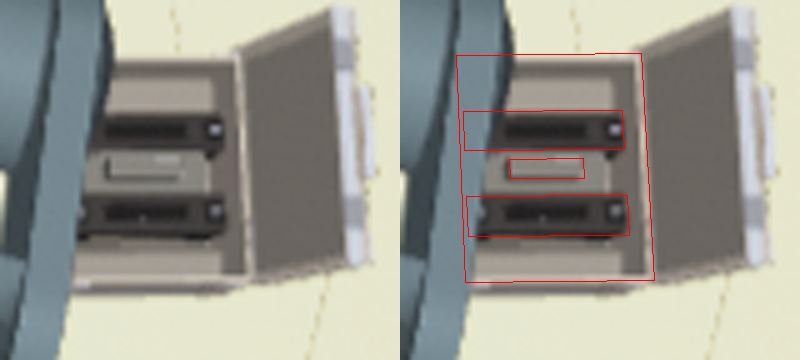

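Spacer is down: fin top at z≈73 to 74 (expected 74), centred at (555,-164), both batteries in place. Now the lid: fingers shut, go behind it and sweep it over.

>>> play_rows:
  deltas:
    - [[0,-5,0.4],[0,0,0],-1]
    - [[0,-11,0.9],[0,0,0],-1]
    - [[0,-17,1.3],[0,0,0],-1]
    - [[0,-23,1.8],[0,0,0],-1]
    - [[0,-29,2.3],[0,0,0],-1]

```text
time: 23.22
tcp_pos: [549.6, -277.5, 263.3]
eef_rot: [0.708, -0.004, 0.706, 0.002]
wrist_force: [-0.1, -0.3, -0.0]
gripper_width: 0.1
```

```bash
python3 go.py 554 -305 255 90.5
```

```text
t 23.23 tcp [ 549.6 -277.5  263.3] jaw 90.48 w 0.1 F [-0.1 -0.3 -0. ] v 0.62
shift cm [ 0.83 -2.75  0.42] turn [-0.02  0.15  0.15]
```

>>> play_rows:
  deltas:
    - [[0,-1.2,0.2],[0,0,0],-1]
    - [[0.5,-2,0.4],[0,0,0],-1]
    - [[1,-2,0.4],[0,0,0],-1]
    - [[1,-2,0.4],[0,0,0],-1]

```text
time: 23.72
tcp_pos: [553.7, -293.2, 250.9]
eef_rot: [0.707, -0.004, 0.707, 0.004]
wrist_force: [1.4, -0.3, -0.9]
gripper_width: 0.1
```

```bash
python3 go.py 554 -305 175 90.5
```

```text
t 23.73 tcp [ 553.7 -293.2  250.9] jaw 90.61 w 0.1 F [ 1.4 -0.3 -0.9] v 0.011
shift cm [ 7.59 -1.18  0.02] turn [ 0.11 -0.01  0.01]
```

>>> play_rows:
  deltas:
    - [[0,-1.2,0],[0,0,0],-1]
    - [[3,-1.2,0],[0,0,0],-1]
    - [[6,-1.2,0],[0,0,0],-1]
    - [[7.5,-1.2,0],[0,0,0],-1]
    - [[7.5,-1.2,0],[0,0,0],-1]

```text
time: 24.35
tcp_pos: [553.7, -306.6, 175.7]
eef_rot: [0.707, -0.003, 0.707, 0.003]
wrist_force: [0.2, -0.5, 0.3]
gripper_width: 0.1
```

```bash
python3 go.py 554 -244 175 90.5
```

```text
t 24.35 tcp [ 553.7 -306.6  175.7] jaw 90.53 w 0.1 F [ 0.2 -0.5  0.3] v 0.036
shift cm [0.07 6.26 0.09] turn [ 0.03 -0.03  0.01]
```

>>> play_rows:
  deltas:
    - [[0,1.3,0],[0,0,0],-1]
    - [[0,2.6,0],[0,0,0],-1]
    - [[0,3.9,0],[0,0,0],-1]
    - [[0,5.2,0],[0,0,0],-1]
    - [[0,6.3,0],[0,0,0],-1]

```text
time: 24.98
tcp_pos: [553.8, -243.1, 177.1]
eef_rot: [0.708, -0.004, 0.706, 0.003]
wrist_force: [0.8, -1.6, 1.4]
gripper_width: -0.1
```

```bash
python3 go.py 554 -195.4 165 90.5
```

```text
t 24.98 tcp [ 553.8 -243.1  177.1] jaw 90.54 w -0.1 F [ 0.8 -1.6  1.4] v 0.119
shift cm [1.2  4.77 0.07] turn [0.04 0.1  0.11]
```

>>> play_rows:
  deltas:
    - [[0.2,2.4,0],[0,0,0],-1]
    - [[1,4.8,0],[0,0,0],-1]
    - [[2.4,6.9,0],[0,0,0],-1]
    - [[3.3,7.8,0],[0,0,0],-1]
    - [[4.3,8.5,0],[0,0,0],-1]

```text
time: 25.6
tcp_pos: [552.5, -157.9, 132.3]
eef_rot: [0.707, -0.004, 0.707, 0.003]
wrist_force: [-0.5, 0.2, 0.8]
gripper_width: -0.1
```

```bash
python3 go.py 554 -142.7 86 90.5;python3 - <<'E'
from h import *
a,d=manip.capture("side");cv2.imwrite("pics/g10.png",cv2.resize(a[225:345,245:375],(650,600),interpolation=2))
E
```

```text
t 25.6 tcp [ 552.5 -157.9  132.3] jaw 90.55 w -0.1 F [-0.5  0.2  0.8] v 0.155
shift cm [4.63 1.52 0.17] turn [ 0.05 -0.01  0.04]
```

View pics/g10.png

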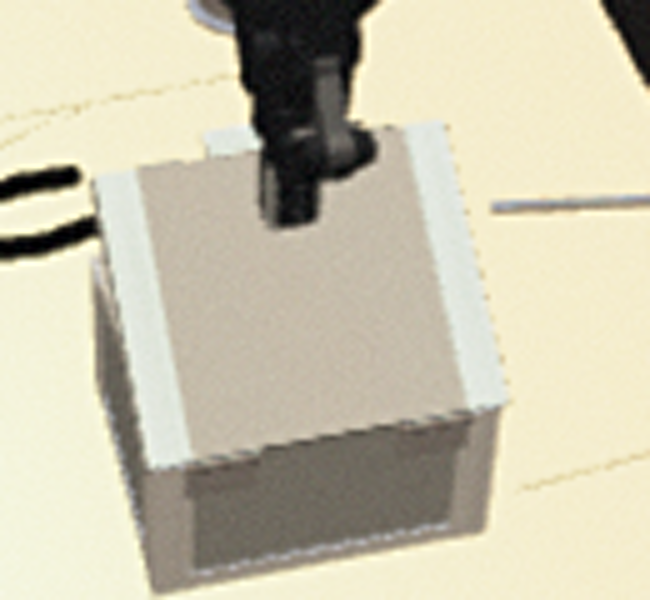

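Lid is about 30° from closed. Push on down.

>>> play_rows:
  deltas:
    - [[1.1,0.6,0],[0,0,0],-1]
    - [[2.2,1.1,0],[0,0,0],-1]
    - [[3.4,1.4,0],[0,0,0],-1]
    - [[4.3,1.5,0],[0,0,0],-1]
    - [[4.6,1.5,0],[0,0,0],-1]

```text
time: 26.28
tcp_pos: [552.1, -143.7, 86.3]
eef_rot: [0.707, -0.003, 0.707, 0.003]
wrist_force: [-0.5, -0.6, 1.2]
gripper_width: 0.1
```

```bash
python3 go.py 554 -142.7 86 90.5
```

```text
t 26.27 tcp [ 552.1 -143.7   86.3] jaw 90.52 w 0.1 F [-0.5 -0.6  1.2] v 0.038
shift cm [0.03 0.1  0.19] turn [ 0.02 -0.04  0.03]
```

Only 1 N, so it isn't pressed on the rim yet. Press a few mm more.

>>> play_rows:
  deltas:
    - [[0.15,0,0],[0,0,0],-1]
    - [[0.3,0,0],[0,0,0],-1]
    - [[0.3,0,0],[0,0,0],-1]

```text
time: 26.65
tcp_pos: [552.3, -143.9, 85.9]
eef_rot: [0.707, -0.004, 0.708, 0.003]
wrist_force: [-7.8, 3.1, 11.4]
gripper_width: 0.2
```

>>> play_rows:
  deltas:
    - [[0.1,0,0],[0,0,0],-1]
    - [[0.1,0,0],[0,0,0],-1]
    - [[-1,0,0],[0,0,0],-1]
    - [[-5,0,0],[0,0,0],-1]
    - [[-11,2,0],[0,0,0],-1]

```text
time: 27.28
tcp_pos: [551.4, -124.4, 193.5]
eef_rot: [0.706, -0.003, 0.708, 0.002]
wrist_force: [1.2, -1.1, 0.7]
gripper_width: 0.2
```

>>> play_rows:
  deltas:
    - [[-4,5,-3],[0,0,0],-1]
    - [[-8,11,-5],[0,0,0],-1]
    - [[-8,17,-7],[0,0,0],-1]
    - [[-8,23,-9],[0,0,0],-1]
    - [[-8,23,-9],[0,0,0],-1]

```text
time: 27.9
tcp_pos: [459.4, 107.7, 274.2]
eef_rot: [0.708, -0.005, 0.706, 0.004]
wrist_force: [1.0, -0.5, -0.2]
gripper_width: -0.0
```

```bash
python3 - <<'E'
from h import *
a,ds=manip.capture("side");b,dt=manip.capture("top")
cv2.imwrite("pics/g11.png",np.hstack([cv2.resize(a,(400,300)),cv2.resize(b,(400,300))]))
for n,d in(("side",ds),("top",dt)):
    W=cloud(n,d).reshape(-1,3);W=W[np.isfinite(W[:,0])]
    P=W[(W[:,2]>70)&(W[:,2]<110)&(abs(W[:,0]-554)<60)&(W[:,1]>-215)&(W[:,1]<-118)]
    A=np.c_[P[:,0]-554,P[:,1]+167,np.ones(len(P))];c=np.linalg.lstsq(A,P[:,2],rcond=None)[0];print(n,len(P),"slopes rad",c[:2].round(4),"z",c[2].round(1))
s=manip.read_state();print(s["time"],s["tcp_pos"],s["wrist_force"])
E
```

```text
side 2241 slopes rad [-0.0005 -0.0002] z 86.2
top 1309 slopes rad [-0.001   0.0014] z 85.6
28.0 [459.82599758 106.7935649  273.95201761] [-0.23418616 -0.9853756   0.04270689]
```

View pics/g11.png

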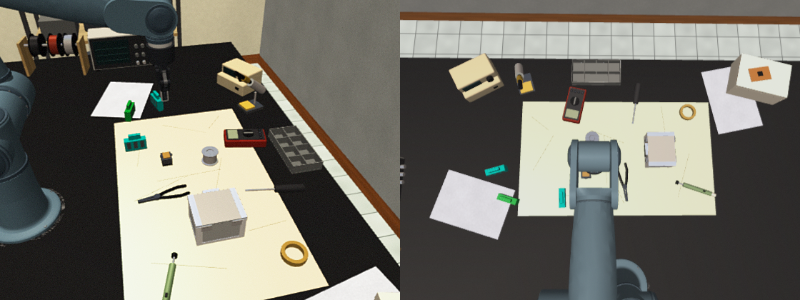

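The lid lies flat at z≈86, with under 0.002 rad of slope in both cameras. The arm is clear, and the other things on the bench are where they were. Handing in.

```bash
python3 -c "
from plant import manip
print(manip.close_job())"
```

```text
the job is handed in; nothing more can be done
None
```

The job is done and handed in at about 28 s of the 72 s allowed. The spare battery and the spacer are in the box and the lid is shut; the hand-in reports no verdict.

- **Battery:** I lowered it upright into the empty side, set it down, regripped it higher and slid it to its place. I did this because the gripper's links would have met the -x rim at the final position. About 5 N of sideways force (I think link contact with that rim) showed when I first opened the gripper, and it cleared on lifting.
- **Spacer:** I pushed the grey spacer, foot first, down between the batteries to firm floor contact of about 18 N.
- **Lid:** I swept it over from behind and pressed it onto the rim with about 11 N.

**Last checks:**
- **Before closing the lid:** the spacer's fin top was at 73–74 mm (expected 74), about 1 mm off the middle line and 3 mm off mid-length. The batteries were about 24–25 mm either side of the middle line, roughly at mid-length.
- **After closing:** the lid was flat at about 86 mm, with under 0.002 rad of slope in both cameras. The arm is clear, and the other things on the bench look unmoved.
- **Disagreements and limits:** camera and robot x positions differ by 1–2 mm, which is within the tolerances. I could not check the contents of the box again once the lid was shut.

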